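# Stand the fallen splash guard up in front of the flash-point tester

## Task

The splash guard has fallen over in front of the tester. Without picking it up or gripping it, push on its upright foot with the fingertips to tip it over its bent edge until it stands on its foot again, then push it along the worktop towards the tester until the front edge of the foot lies flush along the front of the cup platform, with the whole foot in front of the platform. The bend stays down on the worktop throughout, and the bottle, beaker and vial are left where they are.

Things in the scene. Friction and masses are not known exactly. Their poses are not given: they have to be found in the camera images.
- guard: Loose L-shaped splash guard 180 mm wide, 0.45-0.7 kg: dark steel foot plate 100 x 6 mm and framed clear panel 120 x 5 mm, square along one bend. Origin: mid-width on the bend's outer edge. Panel runs along -x (outer face z = 0), foot along +z (sole x = 0), thicknesses inward; y along the bend. Starts on the panel's outer face: z up, sole facing the tester. Stands when turned 90 deg about its +y.
- foot_left (a point): Corner of the foot's free edge (farthest from the bend), on the sole, at the guard's +y end: 100 mm high while the guard lies, at worktop level when it stands. The guard's mass centre is about 26 mm from the sole and 31 mm from the panel's outer face: tipped past about 40 deg it falls onto its foot by itself.
- foot_right (a point): The same corner at the guard's -y end.
- tester: Fixed flash-point tester. Origin: worktop level, middle of the front face (plane x = 0) of its low white cup platform, 280 mm wide (y), 63 mm high, 240 mm deep, steel top, brass cup up to 127 mm high. x points into it, away from the robot. Display tower 230 mm high at y = 142 to 342 mm. The guard's bend starts 140-190 mm before the front, within 30 mm of its middle and 0.25 rad of parallel.
- sample_bottle: Loose green glass jar with a white cap, 64 mm diameter, 130 mm high, standing on the +y side of the guard; to be left alone. Origin: centre of its underside.
- beaker: Loose steel beaker, 60 mm diameter, 70 mm high, standing on the -y side of the guard; to be left alone. Origin: centre of its underside.
- vial: Loose small amber bottle, 36 mm diameter, 75 mm high, standing on the -y side near the platform's corner; to be left alone. Origin: centre of its underside.
Not all that is in view belongs to the job. Of the things shaped like the guard, the steel one is meant.

How it is judged:
By the outcome, as a careful person would: the job done as asked, in the order asked, and still so for the second after the job is handed in, with the robot touching nothing.
It also fails if it takes over 54 s, if anything falls off the work surface, if the arm or the gripper's body presses on something with over 40 N, if the wrist force passes 120 N, or if a joint passes its speed limit or range.

## Robot

A 6-joint arm with a two-finger parallel gripper is mounted at the origin on the work surface. World frame = base frame: x ahead of the robot, y to its left, z up, the work surface at z = 0. Lengths are in m, angles in degrees, forces in N, time in s.
With the tool pointing down it reaches from about 0.325 to 0.85 m from the base axis. Payload 15.5 kg.
Tool frame: the origin (TCP) lies at the centre of the arm's flange, where the gripper is bolted on; the fingertips stand 191 mm ahead of it and the grasp point (between the pads) lies ahead of it (manip.pinch_z is the z of the grasp point in the tool frame, in m); z points along the fingers, y is the line along which they close (so a half turn about z gives the same grasp; the last joint's range is limited). The gripper opens to 91 mm and grips with 3 to 60 N. Pads are 32 mm wide; open, the fingers measure 118 mm over their backs; the gripper's body (76 mm by 178 mm) begins 60 mm behind the grasp point.
Start: joints at [-79.154, 28.281, 77.091, -0, 74.628, -5.472], TCP at [0.176, -0.6, 0.405] pointing down, gripper open.
Joint ranges: [-166.48, 166.48], [-47.26, 123.95], [12.59, 153.08], [-70.14, 250.14], [6.76, 159.57], [-176.63, 176.63]. Speed limits (degrees/s): [108.29, 108.29, 147.25, 172.46, 172.46, 172.46].

## Interface

Orientations are given as a 3x3 rotation matrix whose columns are the frame's x, y, z axes.
In Python, from bench import manip, capture, ticket, recognise, cut_out, pinpoint gives the robot as it stands.
- The arm moves only by the shell command python3 -m crank 'ROWS' [OPENING] [FORCE]. ROWS is JSON, a list of rows, each a list of 4 numbers: the shift along the tool's x, y, z in m, then the turn about the tool's z in rad. A call has 1 to 8 rows; each row is the pose to reach, as a shift and turn from the pose commanded when the call began, along the tool's axes at that moment; what a row does not reach only later rows make up. A row lasts 1/8 s, in which the tool goes at most 62.5 mm and 10.7 degrees, less where a joint would pass 70% of its speed; a pose out of reach is approached as far as the arm can. A call with a gripper value outside its range is refused whole. OPENING is the finger opening in m, from 0 to 0.0912, set as the call begins (- or left out, the last holds). The fingers move at their own pace and stop on an object; FORCE is the grip in N (left out, the last holds). Time passes only in rows, so rows that repeat a pose let the fingers close. It gives the time, the measured TCP pose, the force, the opening and the grip force at its end, in the units of the state.
- manip.get_state(): the state, without advancing time (a new reading comes with each control period).
- capture(name): name is "scene" or "top" or "wrist"; returns a dict with "frame" (400x640x3 uint8, red, green, blue), "z_map" (400x640 float32, m along the optical axis (not along the pixel's ray), 0 where there is no reading), "camera_matrix" (3x3 intrinsics, pixels), "extrinsics" (4x4, takes a point from camera to world coordinates). Camera axes: x right, y up, looking along -z (the intrinsics and any distortion apply to the point x, -y, -z); pixel columns grow to the right and rows downward; lengths in m; the calibration is good to about 2 mm. A picture is of the moment at which its call begins.
- ticket.hand_in(): hands the job in; it is judged then, once.
Trained networks look in a picture, given as the dict that the camera call returned (one of the last four; its "shot" number tells which), for a name from the list of things; names that differ only in an ending like _2 or _b are one class to them, and where a whole thing is asked for, a point or a joint stands for the part that bears it (a point fixed in the world has none). Each returns a list of dicts, best first, with "conf" (0 to 1); they miss things now and then, are a little off and sometimes report something else, mostly with a low value. They report only what shows in the picture. A call takes as long as a camera call. They do not tell look-alikes from the thing itself.
- recognise(target, picture): "point" ([column, row] in pixels, amid what is visible of it).
- cut_out(target, picture): "mask" (400x640 bool, what is visible of it) and "point" ([column, row] in pixels, amid what is visible of it).
- pinpoint(target, picture): "point" ([column, row] in pixels: a listed point, or the origin of a listed thing).
The state is a dict: "t": time; "joint_pos": joint angles; "joint_velocities": joint speeds; "joint_torque": joint torques, N m; "position": TCP position; "tcp_rot": TCP orientation; "contact_force": force on the tool from outside, world axes, zero at the start; "moment": the same for the moment, N m; "gripper_width": opening from 0.0 (shut) to 1.0 (fully open); "grasp_force": force on a finger pad.
Only numpy, scipy, OpenCV 4.12 (cv2) and the standard library are available. Lean on these libraries where they do the work, as an engineer would, in place of code of your own. Each camera call takes 0.05 s, during which the arm holds its last target. There are 200 camera calls.

## Working session

There is one attempt and no reset: what is moved stays moved. The work goes in short steps, Python scripts to look and compute and a shell command to move; the robot and the scene stay as the last step left them, time stands still between calls to the robot, and variables do not carry over. Pictures are saved under pics/ and viewed, at most 11 in all, crops included, and the job is handed in when it is done.

```bash
mkdir -p pics; ls
cat > h.py <<'E'
import numpy as np, cv2
from bench import manip, capture, ticket, recognise, cut_out, pinpoint
def world(p,uv,z=None):
    K=p["camera_matrix"];E=p["extrinsics"];c,r=uv
    zd=p["z_map"][int(round(r)),int(round(c))] if z is None else z
    x=(c-K[0,2])/K[0,0];y=(r-K[1,2])/K[1,1]
    return (E@np.array([x*zd,-y*zd,-zd,1]))[:3]
def onplane(p,uv,h):
    o=p["extrinsics"][:3,3];d=world(p,uv,1.)-o
    return o+d*(h-o[2])/d[2]
def cloud(p):
    K=p["camera_matrix"];E=p["extrinsics"];Z=p["z_map"];r,c=np.mgrid[:400,:640]
    P=np.stack([(c-K[0,2])/K[0,0]*Z,-(r-K[1,2])/K[1,1]*Z,-Z,np.ones_like(Z)],-1)@E.T
    return P[...,:3]
def save(p,n): cv2.imwrite("pics/"+n,p["frame"][...,::-1])
E
python3 - <<'E'
from h import *
np.set_printoptions(precision=4,suppress=True)
print({k:v for k,v in manip.get_state().items() if k in("t","position","tcp_rot","contact_force")},manip.pinch_z)
fr=[]
for n in("scene","top"):
    p=capture(n);fr.append(p["frame"]);print(n,p["extrinsics"][:3,3],p["camera_matrix"][0,0])
    for t in("guard","foot_left","foot_right","tester","sample_bottle","beaker","vial"):
        L=pinpoint(t,p)
        for q in L[:3]:print(t,q["conf"],np.round(q["point"]),world(p,q["point"]))
        for q in cut_out(t,p)[:3] if not t.startswith("foot") else []: 
            print("  mask",q["conf"],np.round(q["point"]),q["mask"].sum(),np.median(cloud(p)[q["mask"]],0))
    save(p,n+"0.png")
E
```

```text
pics
{'t': 0.0, 'position': array([ 0.1756, -0.5997,  0.4041]), 'tcp_rot': array([[ 0.9597,  0.2809, -0.0002],
       [ 0.2809, -0.9597,  0.0012],
       [ 0.0001, -0.0012, -1.    ]]), 'contact_force': array([ 0.1556, -0.4126,  0.7468])} 0.172
scene [1.1606 0.3495 0.7504] 395.43663370630384
guard 0.95 [452. 206.] [0.3118 0.3508 0.0026]
guard 0.93 [320. 226.] [0.5166 0.0519 0.0004]
guard 0.59 [265. 151.] [ 0.2947 -0.2391  0.0075]
  mask 0.8 [255. 152.] 2265 [ 0.3207 -0.2497  0.0052]
  mask 0.61 [446. 206.] 3808 [0.3455 0.3355 0.0047]
  mask 0.58 [327. 209.] 2417 [0.5151 0.0628 0.042 ]
foot_left 0.95 [439. 164.] [0.2552 0.2879 0.0884]
foot_left 0.89 [355. 209.] [0.4217 0.1131 0.0006]
foot_left 0.75 [245. 114.] [ 0.1093 -0.4307 -0.0005]
foot_right 0.97 [284. 186.] [ 0.414  -0.1086  0.0001]
foot_right 0.61 [280. 137.] [ 0.3204 -0.1653  0.0983]
foot_right 0.6 [486. 201.] [ 0.251   0.4326 -0.0001]
tester 0.84 [279. 269.] [0.7233 0.0462 0.0615]
  mask 0.87 [294. 319.] 29704 [0.8798 0.1874 0.228 ]
sample_bottle 0.56 [384. 280.] [0.6567 0.2614 0.0561]
  mask 0.71 [388. 260.] 1346 [0.6428 0.26
[... 691 characters left out ...]
 [ 0.5392  0.1515 -0.0018]
foot_right 0.97 [142. 261.] [0.3731 0.4593 0.0014]
foot_right 0.91 [357. 198.] [ 0.5291 -0.0488 -0.0002]
foot_right 0.77 [415. 294.] [ 0.3059 -0.1856 -0.0049]
tester 0.82 [332. 137.] [ 0.6791  0.0131 -0.0006]
  mask 0.58 [277.  73.] 25440 [0.7849 0.1386 0.0757]
sample_bottle 0.66 [229. 159.] [0.5996 0.2383 0.1065]
  mask 0.72 [224. 153.] 999 [0.6138 0.2493 0.1271]
beaker 0.77 [423. 200.] [ 0.5246 -0.2041  0.0074]
beaker 0.64 [332. 139.] [0.6723 0.0123 0.0016]
  mask 0.72 [431. 202.] 685 [ 0.5263 -0.2199  0.0334]
  mask 0.59 [405. 154.] 242 [ 0.6252 -0.1554  0.0497]
vial 0.59 [402. 153.] [ 0.6283 -0.1475  0.0552]
  mask 0.55 [407. 150.] 246 [ 0.6259 -0.1552  0.0496]
```

View pics/scene0.png

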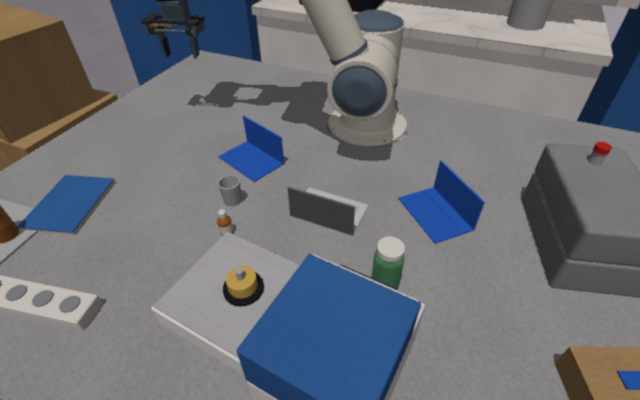

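View pics/top0.png

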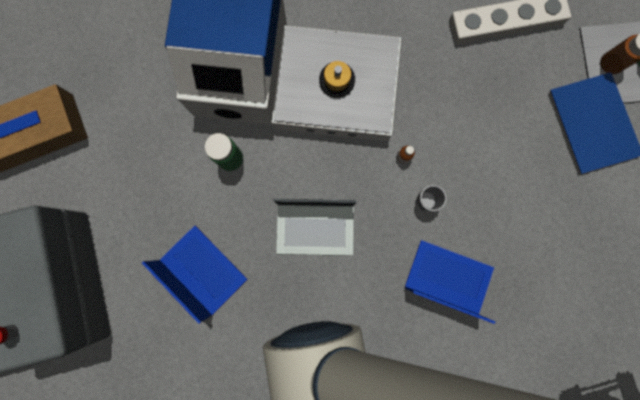

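Guard look-alikes in the top view: a blue L at (195,273), a blue L at (450,280), and a dark steel foot with a clear framed panel at (315,225). The steel one in front of the tester is the guard. The bottle is at (224,153), the beaker at (432,200) and the vial at (407,153). Next I take a close crop and fit the geometry.

```bash
cat > fit.py <<'E'
from h import *
np.set_printoptions(precision=4,suppress=True)
def line(P):  # x = a + b*y
    b,a=np.polyfit(P[:,1],P[:,0],1);r=P[:,0]-a-b*P[:,1]
    k=abs(r)<2*r.std()+1e-4;b,a=np.polyfit(P[k,1],P[k,0],1);return a,b,r[k].std()
def run(names=("top","scene")):
  for n in names:
    p=capture(n);C=cloud(p).reshape(-1,3);Z=p["z_map"].ravel()>0;C=C[Z]
    x,y,z=C.T
    f=C[(x>.42)&(x<.6)&(abs(y-.05)<.15)&(z>.015)&(z<.11)]
    if len(f)>20: print(n,"raised",len(f),"line",line(f),"lo",np.percentile(f,1,0),"hi",np.percentile(f,99,0))
    if n=="scene" and len(f):
        g=f[(f[:,2]>.03)&(f[:,2]<.09)];A=np.c_[np.ones(len(g)),g[:,1:]];print(" sole plane x=a+by+cz",np.linalg.lstsq(A,g[:,0],rcond=None)[0])
    t=C[(x>.6)&(x<.95)&(y>-.13)&(y<.1)&(z>.055)&(z<.07)]
    e=[]
    for yy in np.arange(-.11,.09,.01):
        s=t[abs(t[:,1]-yy)<.005]
        if len(s):e.append([s[:,0].min(),yy])
    e=np.array(e);print(n," platform front",line(e) if len(e)>4 else e,"y",t[:,1].min(),t[:,1].max(),"z",np.median(t[:,2]))
  return p
E
python3 - <<'E'
from fit import *
run()
p=capture("scene");cv2.imwrite("pics/crop.png",cv2.resize(p["frame"][170:250,200:440],None,fx=3,fy=3,interpolation=2)[...,::-1])
p=capture("top");C=cloud(p)
for n,c,r in(("bottle",224,150),("beaker",432,198),("vial",407,150)):
    q=C[r-28:r+28,c-28:c+28].reshape(-1,3);q=q[(q[:,2]>.02)];print(n,np.percentile(q,2,0),np.percentile(q,98,0))
# panel outline from bright pixels
hsv=p["frame"].astype(int);m=(hsv[195:262,265:365].mean(-1)>140);r,c=np.nonzero(m)
rect=cv2.minAreaRect(np.c_[c+265,r+195].astype(np.float32));print(rect)
for uv in cv2.boxPoints(rect):print(uv,onplane(p,uv,.005))
# platform edge: brightness
for c in range(285,395,20):
    print(c,p["frame"][118:145,c].mean(-1).astype(int), onplane(p,(c,125),.063)[:2],onplane(p,(c,135),.063)[:2])
E
```

```text
top raised 519 line (np.float64(0.5092228639402248), np.float64(0.005697274531970677), np.float64(0.001612823388296784)) lo [ 0.5078 -0.0371  0.0165] hi [0.5145 0.1384 0.1032]
top  platform front (np.float64(0.6803674457952145), np.float64(0.098464878004955), np.float64(0.0006089509907356798)) y -0.12978215644758997 0.0999959414673299 z 0.06279063567408272
scene raised 1675 line (np.float64(0.5152164532966192), np.float64(0.004184250639787724), np.float64(0.0011564246043490318)) lo [ 0.5107 -0.0367  0.0165] hi [0.5183 0.1407 0.1003]
 sole plane x=a+by+cz [ 0.5156  0.0032 -0.0052]
scene  platform front (np.float64(0.6836986445612729), np.float64(0.10723184606102988), np.float64(0.00148966691787135)) y -0.12989989123531542 0.08302948741537247 z 0.062200118071895294
bottle [0.5906 0.2271 0.0287] [0.646  0.2823 0.1332]
beaker [ 0.4155 -0.2392  0.0223] [0.5507 0.0378 1.0144]
vial [ 0.4155 -0.1724  0.0221] [0.6983 0.0378 1.0144]
((314.5, 235.5), (37.0, 77.0), 90.0)
[276. 217.] [0.481  0.1441 0.005 ]
[353. 217.] [ 0.4833 -0.0388  0.005 ]
[353. 254.] [ 0.3963 -0.039   0.005 ]
[276. 254.] [0.
[... 211 characters left out ...]
  59  56  56  58  56  46  55  52
  53  54  64  85 103 113 119 118 120] [0.6895 0.0764] [0.666 0.076]
325 [168 173 173 176 175 173 168 145 120 123 118  85  62  57  61  58  57  52
  49  47  49  53  60  85 107 113 111] [0.6899 0.0305] [0.6664 0.0302]
345 [167 165 170 168 164 170 169 172 165 143 126 137 125  87  64  58  62  57
  54  54  52  53  53  56  54  66  87] [ 0.6904 -0.0154] [ 0.6669 -0.0155]
365 [169 166 167 167 171 169 172 172 170 174 163 139 120 126 117  81  66  59
  54  60  56  51  53  49  52  49  50] [ 0.6908 -0.0612] [ 0.6673 -0.0612]
385 [165 164 168 165 168 164 165 164 167 170 171 168 163 147 131 145 144  99
  63  59  57  59  50  55  58  52  55] [ 0.6913 -0.1069] [ 0.6678 -0.1068]
```

View pics/crop.png

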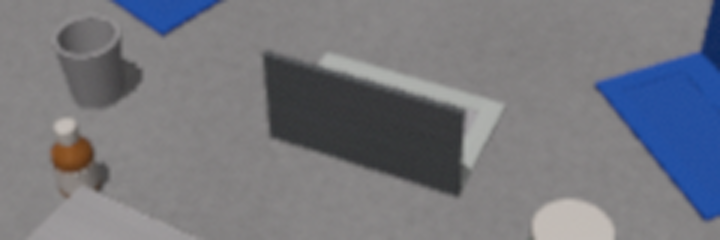

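The crop shows the dark steel foot standing upright with the clear framed panel lying behind it, so this is the guard. Its sole is at x≈0.515, y from -0.039 to 0.141, yaw about 0. The platform front follows x≈0.68+0.10y. I'll square the tool and move in behind the foot at height.

```bash
python3 -m crank '[[0.033,-0.036,0,0.04],[0.066,-0.072,0,0.08],[0.1,-0.108,0,0.12],[0.133,-0.144,0,0.16],[0.166,-0.18,0,0.2],[0.2,-0.216,0,0.24],[0.233,-0.252,0,0.284],[0.265,-0.287,0,0.284]]' 0.0912
```

```text
t: 2.5
position: [0.3498, -0.2485, 0.4049]
tcp_rot: [[1.0, -0.0, 0.001], [-0.0, -1.0, -0.0], [0.001, 0.0, -1.0]]
contact_force: [0.7, -0.9, 0.5]
gripper_width: 0.998
grasp_force: 0.0
```

```bash
python3 -m crank '[[0.015,-0.04,0,0],[0.03,-0.08,0,0],[0.045,-0.12,0,0],[0.06,-0.16,0,0],[0.075,-0.21,0,0],[0.09,-0.255,0,0],[0.11,-0.299,0,0],[0.11,-0.299,0.02,0]]'
python3 - <<'E'
from h import *
p=capture("wrist");save(p,"w0.png")
print(manip.get_state()["position"])
E
```

```text
t: 3.5
position: [0.4604, 0.0517, 0.3855]
tcp_rot: [[1.0, 0.004, 0.004], [0.004, -1.0, 0.0], [0.004, -0.0, -1.0]]
contact_force: [-0.0, -0.5, -1.1]
gripper_width: 0.997
grasp_force: 0.0
[0.45901107 0.05061772 0.38263625]
```

View pics/w0.png

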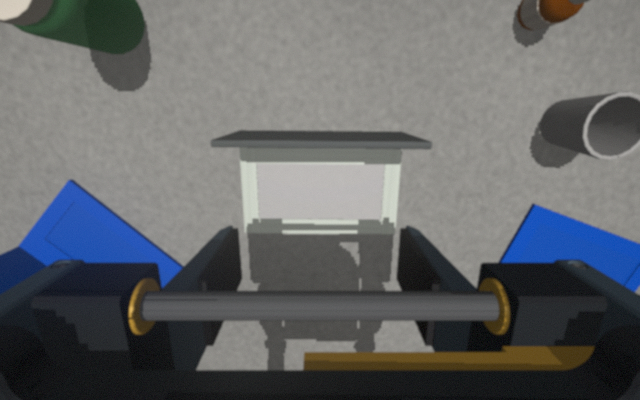

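The wrist view shows the steel foot ahead at rows 130–148, columns 212–430. Both open fingers sit inside the L, behind the foot, with a clear panel below. I'll descend to fingertip z≈0.09 and close up.

```bash
python3 -m crank '[[0,0,0.03,0],[0,0,0.06,0],[0,0,0.09,0],[0,0,0.103,0],[0.01,0,0.104,0],[0.02,0,0.104,0],[0.024,0,0.104,0],[0.024,0,0.104,0]]'
python3 - <<'E'
from h import *
p=capture("wrist");print(p["extrinsics"][:3,3])
E
```

```text
t: 4.55
position: [0.4835, 0.0492, 0.2812]
tcp_rot: [[1.0, 0.001, 0.001], [0.001, -1.0, -0.0], [0.001, 0.0, -1.0]]
contact_force: [-0.8, 0.4, 0.4]
gripper_width: 0.996
grasp_force: 0.0
[0.56779052 0.04994565 0.26171765]
```

```bash
python3 -m crank '[[0.002,0,0,0],[0.004,0,0,0],[0.006,0,0,0],[0.008,0,0,0],[0.01,0,0,0],[0.01,0,0,0]]'
python3 - <<'E'
from fit import *
run(("scene",))
E
```

```text
t: 5.35
position: [0.4931, 0.0492, 0.2807]
tcp_rot: [[1.0, 0.001, -0.0], [0.001, -1.0, 0.0], [-0.0, -0.0, -1.0]]
contact_force: [-1.3, 0.2, 1.4]
gripper_width: 0.994
grasp_force: 0.7
scene raised 1734 line (np.float64(0.5158262116722416), np.float64(0.003912805656771305), np.float64(0.0017194807126532218)) lo [ 0.4863 -0.0361  0.016 ] hi [0.5192 0.1406 0.1084]
 sole plane x=a+by+cz [0.5154 0.0047 0.0103]
scene  platform front (np.float64(0.6836224976130453), np.float64(0.09342106936439837), np.float64(0.0015570831619058482)) y -0.1299596852876147 0.08304298726359105 z 0.0621879034001625
```

```bash
python3 -m crank '[[0.004,0,0,0],[0.008,0,0,0],[0.012,0,0,0],[0.016,0,0.0005,0],[0.02,0,0.001,0],[0.024,0,0.002,0],[0.028,0,0.003,0],[0.03,0,0.0035,0]]'
python3 - <<'E'
from fit import *
run(("scene",));p=capture("scene");save(p,"s1.png")
E
```

```text
t: 6.4
position: [0.5234, 0.0492, 0.2772]
tcp_rot: [[1.0, 0.001, 0.0], [0.001, -1.0, -0.0], [0.0, 0.0, -1.0]]
contact_force: [-1.3, -0.6, 0.7]
gripper_width: 1.005
grasp_force: 0.4
scene raised 2219 line (np.float64(0.49450590350381374), np.float64(-0.015778009173546482), np.float64(0.04632248504312825)) lo [ 0.421  -0.0349  0.0165] hi [0.5501 0.141  0.1062]
 sole plane x=a+by+cz [0.3915 0.008  2.0619]
scene  platform front (np.float64(0.6840720632748484), np.float64(0.1003674350904962), np.float64(0.001956708650413902)) y -0.129943041206236 0.08265462675964586 z 0.06216710283339988
```

View pics/s1.png

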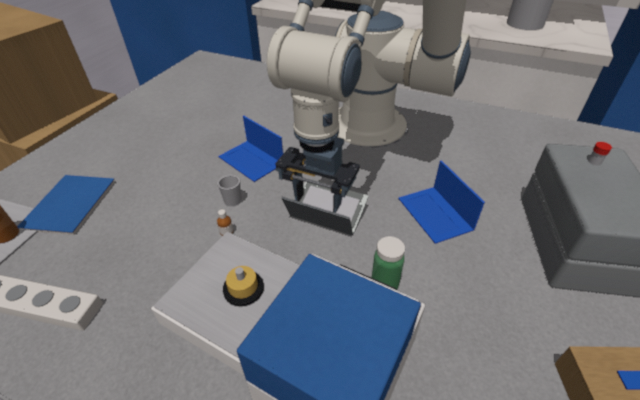

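The guard is tipping evenly about its bend, near (325,215), and is at roughly 20°. I'll carry on along the arc.

```bash
python3 -m crank '[[0.005,0,0.0015,0],[0.01,0,0.0035,0],[0.015,0,0.0055,0],[0.019,0,0.008,0],[0.023,0,0.0105,0],[0.026,0,0.012,0],[0.029,0,0.014,0],[0.031,0,0.0155,0]]'
python3 - <<'E'
from h import *
p=capture("scene");cv2.imwrite("pics/s2.png",cv2.resize(p["frame"][120:290,200:440],None,fx=3,fy=3)[...,::-1])
C=cloud(p).reshape(-1,3);C=C[(abs(C[:,1]-.05)<.1)&(C[:,0]<.66)&(C[:,0]>.4)&(C[:,2]>.015)&(C[:,2]<.13)]
for q in(5,50,95):print(np.percentile(C,q,0))
E
```

```text
t: 7.5
position: [0.5542, 0.0492, 0.2616]
tcp_rot: [[1.0, 0.001, -0.0], [0.001, -1.0, 0.0], [-0.0, -0.0, -1.0]]
contact_force: [0.4, -0.4, 0.7]
gripper_width: 0.998
grasp_force: 0.0
[ 0.44895464 -0.01747028  0.01797619]
[0.49621941 0.06286056 0.05110621]
[0.58461143 0.13756891 0.11039561]
```

View pics/s2.png

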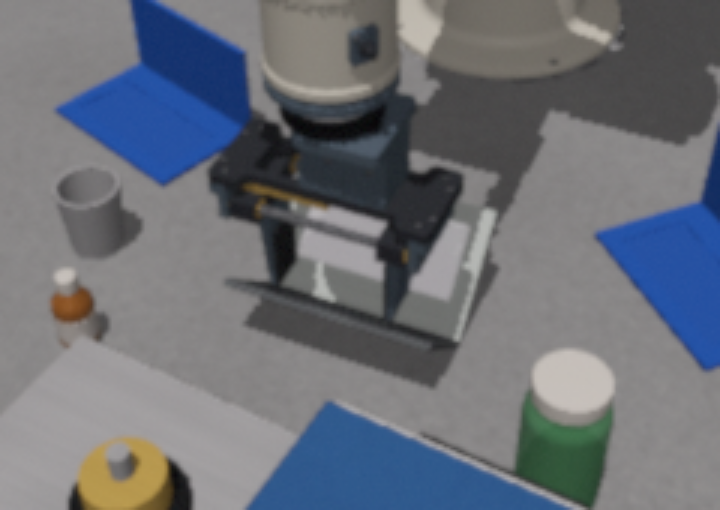

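The foot (crop 225–455, 285–345) is at about 40°, near the balance point. A little more.

```bash
python3 -m crank '[[0.003,0,0.002,0],[0.006,0,0.004,0],[0.009,0,0.007,0],[0.009,0,0.007,0],[0.009,0,0.007,0],[0.009,0,0.007,0]]'
python3 - <<'E'
from h import *
p=capture("scene");cv2.imwrite("pics/s3.png",cv2.resize(p["frame"][120:290,200:440],None,fx=3,fy=3)[...,::-1])
E
```

```text
t: 8.3
position: [0.563, 0.0493, 0.2548]
tcp_rot: [[1.0, 0.001, 0.0], [0.001, -1.0, 0.0], [0.0, -0.0, -1.0]]
contact_force: [1.1, -0.3, -0.1]
gripper_width: 1.001
grasp_force: 0.0
```

View pics/s3.png

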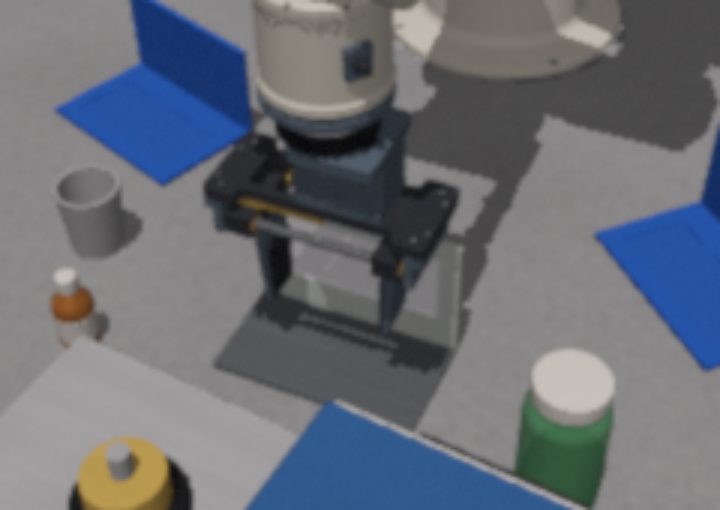

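The guard now stands on its foot: foot flat at crop (335,360), panel upright. I'll lift out, go behind the panel and measure.

```bash
python3 -m crank '[[0,0,-0.04,0],[0,0,-0.08,0],[0,0,-0.105,0],[-0.04,0,-0.105,0],[-0.08,0,-0.105,0],[-0.12,0,-0.105,0],[-0.13,0,-0.105,0],[-0.13,0,-0.105,0]]'
cat > f2.py <<'E'
from fit import *
def go():
  for n in("scene","top"):
    p=capture(n);C=cloud(p);F=p["frame"].astype(int)
    for t in("guard","foot_left","foot_right","tester"):
        for q in pinpoint(t,p)[:3]:
            w=onplane(p,q["point"],0)
            if .4<w[0]<.8 and abs(w[1])<.25: print(n,t,round(q["conf"],2),np.round(q["point"]),w)
    x,y,z=C[...,0],C[...,1],C[...,2]
    m=(z>.04)&(z<.118)&(x>.48)&(x<.62)&(y>-.06)&(y<.17)
    if n=="scene":
        g=C[m];print("panel front face",len(g),line(g),"y",np.percentile(g[:,1],[1,99]))
    d=(F.mean(-1)<85)&(abs(z-.006)<.006)&(x>.5)&(x<.72)&(y>-.07)&(y<.17)
    g=C[d]; e=[]
    for yy in np.arange(-.03,.13,.01):
        s=g[abs(g[:,1]-yy)<.005]
        if len(s)>3:e.append([np.percentile(s[:,0],98),yy])
    e=np.array(e)
    if len(e)>4: print(n,"foot front edge",line(e),"y",np.percentile(g[:,1],[1,99]))
E
python3 -c "
from f2 import *
go();run();p=capture('top');cv2.imwrite('pics/t3.png',cv2.resize(p['frame'][80:260,200:440],None,fx=3,fy=3)[...,::-1])"
```

```text
t: 9.35
position: [0.4332, 0.0491, 0.3601]
tcp_rot: [[1.0, 0.001, 0.001], [0.001, -1.0, -0.0], [0.001, 0.0, -1.0]]
contact_force: [-0.2, 0.4, 0.4]
gripper_width: 1.0
grasp_force: 0.0
scene guard 0.57 [320. 225.] [0.5154 0.05   0.    ]
scene foot_left 0.8 [338. 268.] [ 0.6253  0.147  -0.    ]
scene foot_right 0.55 [268. 239.] [ 0.612  -0.0519  0.    ]
scene tester 0.94 [280. 268.] [0.6804 0.0202 0.    ]
scene tester 0.66 [226. 232.] [ 0.6346 -0.1609  0.    ]
panel front face 1522 (np.float64(0.5223330418950132), np.float64(0.004583343379103287), np.float64(0.001161299453206581)) y [-0.0369  0.1409]
scene foot front edge (np.float64(0.6192543280494378), np.float64(-0.1669713591316143), np.float64(0.006179026744496394)) y [-0.0341  0.1389]
top foot_left 0.67 [278. 158.] [0.624  0.1424 0.    ]
top foot_right 0.95 [356. 162.] [ 0.6182 -0.0465  0.    ]
top tester 0.84 [330. 137.] [0.6777 0.0165 0.    ]
top tester 0.27 [426. 200.] [ 0.5252 -0.2128  0.    ]
top foot front edge (np.float64(0.6804072802107636), np.float64(0.09801802757570686), np.float64(0.0003097296342855733)) y [-0.058   0.1638]
top  platform front (np.float64(0.6802136054350326), np.float64(0.10069411405029141), np.float64(0.0006902131704660686)) y -0.12986234970332175 0.09998069055078607 z 0.0627939786887427
scene raised 1802 line (np.float64(0.5223992745560697), np.float64(0.004791063733332032), np.float64(0.0011103369668658482)) lo [ 0.5197 -0.037   0.016 ] hi [0.5254 0.1409 0.1091]
 sole plane x=a+by+cz [ 0.5226  0.0045 -0.0059]
scene  platform front (np.float64(0.6837912060887533), np.float64(0.094685193445969), np.float64(0.0019337733440581903)) y -0.12992723188206245 0.08295317345857028 z 0.06217571523620863
```

View pics/t3.png

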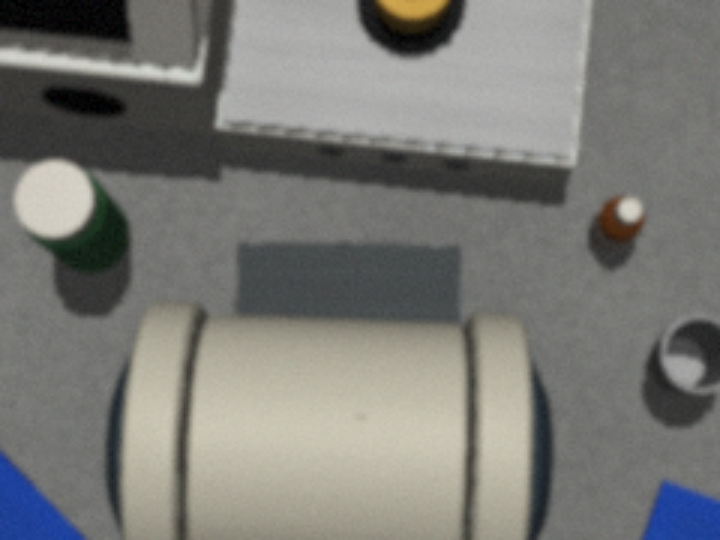

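The guard stands unturned, with its panel's outer face at x≈0.517 and foot edge at ≈0.617. It has to yaw about -0.1 rad and advance about 69 mm. I'll lower behind the panel to fingertip z≈0.052, which keeps the gripper body above the panel top.

```bash
python3 -m crank '[[0,0,0.03,0],[0,0,0.06,0],[0,0,0.09,0],[0,0,0.117,0],[0.02,0,0.117,0],[0.04,0,0.117,0],[0.055,0,0.117,0],[0.055,0,0.117,0]]'
```

```text
t: 11.0
position: [0.4888, 0.0491, 0.2427]
tcp_rot: [[1.0, 0.001, 0.001], [0.001, -1.0, -0.0], [0.001, 0.0, -1.0]]
contact_force: [-0.1, 0.2, -0.2]
gripper_width: 0.999
grasp_force: 0.0
```

```bash
python3 -m crank '[[0.004,0,0,0],[0.008,0,0,0],[0.012,0,0,0],[0.016,0,0,0.015],[0.02,0,0,0.03],[0.024,0,0,0.045],[0.028,0,0,0.06],[0.032,0,0,0.075]]'
```

```text
t: 12.0
position: [0.5204, 0.0492, 0.2426]
tcp_rot: [[0.997, -0.075, -0.0], [-0.075, -0.997, -0.0], [-0.0, 0.0, -1.0]]
contact_force: [-2.4, 1.4, -0.3]
gripper_width: 1.002
grasp_force: 1.0
```

```bash
python3 -m crank '[[0.005,0,0,0.01],[0.01,0,0,0.02],[0.015,0,0,0.025],[0.02,0,0,0.025],[0.025,0,0,0.025],[0.03,0,0,0.025],[0.035,0,0,0.025],[0.035,0,0,0.025]]'
cat > f3.py <<'E'
from fit import *
def edge(p,c,r0,r1,h,s):  # sub-pixel: strongest gradient along column
    pass
def go():
    p=capture("scene");C=cloud(p);x,y,z=np.moveaxis(C,-1,0)
    m=(z>.04)&(z<.115)&(x>.5)&(x<.63)&(y>-.06)&(y<.17)
    g=C[m];a,b,s=line(g);print("panel inner",len(g),a,b,s,"y",np.percentile(g[:,1],[1,99]))
    m=(z>.015)&(z<.05)&(x>.64)&(x<.72)&(y>-.12)&(y<.12)
    print("platform face pts",m.sum())
    for n in("scene","top"):
        p=capture(n) if n!="scene" else p
        for t in("foot_left","foot_right","tester"):
            for q in pinpoint(t,p)[:3]:
                w=onplane(p,q["point"],0)
                if .55<w[0]<.8 and abs(w[1])<.2: print(n,t,round(q["conf"],2),np.round(q["point"]),w)
    F=p["frame"].astype(float).mean(-1)
    return p
E
python3 -c "
from f3 import *
p=go();cv2.imwrite('pics/t4.png',cv2.resize(p['frame'][100:200,250:420],None,fx=4.5,fy=4.5,interpolation=2)[...,::-1])"
```

```text
t: 13.0
position: [0.5555, 0.0466, 0.2428]
tcp_rot: [[0.995, -0.099, 0.001], [-0.099, -0.995, -0.0], [0.001, -0.0, -1.0]]
contact_force: [1.0, 0.4, -0.5]
gripper_width: 0.999
grasp_force: 0.0
panel inner 1426 0.5734093214458842 0.09858176767536637 0.0011874327047952358 y [-0.0411  0.1359]
platform face pts 0
scene foot_right 0.65 [253. 257.] [ 0.6765 -0.0552  0.    ]
scene tester 0.63 [278. 266.] [0.6759 0.0127 0.    ]
```

View pics/t4.png

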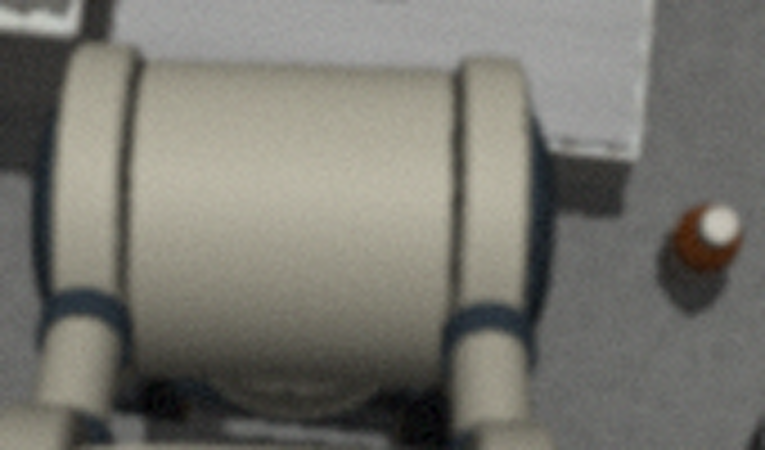

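The arm hides the guard in the top view (big link at crop 50–550). The scene depth shows it parallel to the front, slope 0.099, with a gap of about 13 mm. I'll advance gently while watching the force.

```bash
python3 -m crank '[[0.002,0,0,0],[0.004,0,0,0],[0.006,0,0,0],[0.008,0,0,0],[0.009,0,0,0],[0.01,0,0,0],[0.01,0,0,0]]'
```

```text
t: 14.28
position: [0.5651, 0.0456, 0.2427]
tcp_rot: [[0.995, -0.099, 0.0], [-0.099, -0.995, 0.0], [0.0, -0.0, -1.0]]
contact_force: [-1.4, 0.1, -1.8]
gripper_width: 0.996
grasp_force: 0.7
```

```bash
python3 -m crank '[[0.0005,0,0,0],[0.001,0,0,0],[0.0015,0,0,0],[0.0015,0,0,0]]'
python3 - <<'E'
from h import *
p=capture("wrist");save(p,"w5.png")
E
```

```text
t: 14.78
position: [0.5665, 0.0455, 0.2427]
tcp_rot: [[0.995, -0.099, 0.0], [-0.099, -0.995, -0.0], [0.0, -0.0, -1.0]]
contact_force: [-1.6, 0.3, -0.9]
gripper_width: 0.998
grasp_force: 0.7
```

View pics/w5.png

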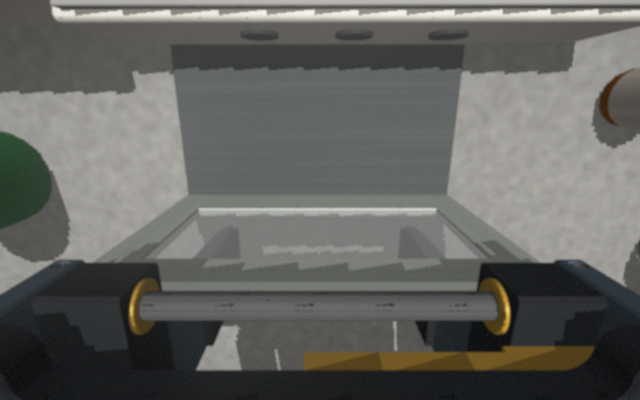

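The wrist view shows the foot's front edge (row ~44, columns 172–466) parallel to the platform's base line and almost touching it. I'll close it with small pushes.

```bash
python3 -m crank '[[0.0005,0,0,0],[0.001,0,0,0],[0.0015,0,0,0],[0.0015,0,0,0]]'
```

```text
t: 15.32
position: [0.5679, 0.0453, 0.2427]
tcp_rot: [[0.995, -0.099, -0.0], [-0.099, -0.995, 0.0], [-0.0, 0.0, -1.0]]
contact_force: [-3.0, -0.4, 0.9]
gripper_width: 0.997
grasp_force: 1.6
```

```bash
python3 -m crank '[[0.0005,0,0,0],[0.001,0,0,0],[0.0015,0,0,0],[0.0015,0,0,0]]'
```

```text
t: 15.82
position: [0.5685, 0.0453, 0.2427]
tcp_rot: [[0.995, -0.099, -0.002], [-0.099, -0.995, 0.0], [-0.002, 0.0, -1.0]]
contact_force: [-10.0, 0.8, 6.7]
gripper_width: 1.004
grasp_force: 5.4
```

The force jumped to 10 N, so the foot has met the platform. I'll back off straight away so the bend isn't lifted, then retreat and inspect.

```bash
python3 -m crank '[[-0.0015,0,0,0],[-0.003,0,0,0],[-0.006,0,0,0],[-0.006,0,0,0]]'
python3 - <<'E'
from f3 import *
p=go()
w=capture("wrist");cv2.imwrite("pics/w6.png",cv2.resize(w["frame"][0:90,140:500],None,fx=2.2,fy=4,interpolation=2)[...,::-1])
C=cloud(w)
for c in(185,230,280,320,350,400,455):
    col=C[:,c]; k=[i for i in range(15,62)]
    print(c,[(i,round(float(col[i,0]-.098*col[i,1])*1000),round(float(col[i,2])*1000)) for i in range(18,60,3)])
E
```

```text
t: 16.32
position: [0.5633, 0.0458, 0.2428]
tcp_rot: [[0.995, -0.099, 0.0], [-0.099, -0.995, 0.0], [0.0, -0.0, -1.0]]
contact_force: [-0.1, -0.6, 0.1]
gripper_width: 0.997
grasp_force: 0.0
panel inner 1453 0.5852716813636798 0.09843878468867664 0.0013335129992775516 y [-0.0422  0.1347]
platform face pts 0
scene foot_right 0.9 [256. 256.] [ 0.6711 -0.0497  0.    ]
scene tester 0.64 [278. 265.] [0.6731 0.0117 0.    ]
185 [(18, 682, 49), (21, 682, 43), (24, 682, 36), (27, 682, 29), (30, 682, 22), (33, 682, 15), (36, 682, 5), (39, 680, 6), (42, 678, 7), (45, 676, 8), (48, 675, 7), (51, 673, 8), (54, 671, 7), (57, 670, 7)]
230 [(18, 682, 49), (21, 682, 43), (24, 682, 37), (27, 682, 30), (30, 682, 23), (33, 682, 15), (36, 682, 6), (39, 680, 7), (42, 678, 6), (45, 677, 6), (48, 675, 8), (51, 673, 7), (54, 672, 5), (57, 670, 5)]
280 [(18, 682, 49), (21, 682, 43), (24, 682, 37), (27, 682, 30), (30, 682, 22), (33, 682, 14), (36, 682, 6), (39, 680, 7), (42, 678, 6), (45, 676, 7), (48, 675, 7), (51, 673, 7), (54, 671, 6), (57, 670, 7)]
320 [(18, 682, 49), (21, 682, 42), (24, 682, 36), (27, 682, 29), (30, 682, 22), (33, 682, 14), (36, 682, 6), (39, 644, 223), (42, 678, 8), (45, 676, 7), (48, 675, 6), (51, 673, 7), (54, 671, 8), (57, 670, 5)]
350 [(18, 682, 49), (21, 682, 44), (24, 681, 42), (27, 680, 40), (30, 680, 33), (33, 680, 24), (36, 681, 6), (39, 680, 6), (42, 678, 6), (45, 676, 6), (48, 675, 7), (51, 673, 6), (54, 671, 6), (57, 670, 6)]
400 [(18, 682, 49), (21, 682, 42), (24, 682, 36), (27, 682, 30), (30, 682, 22), (33, 682, 13), (36, 682, 5), (39, 680, 6), (42, 678, 7), (45, 676, 6), (48, 675, 7), (51, 673, 7), (54, 671, 6), (57, 670, 6)]
455 [(18, 682, 49), (21, 682, 42), (24, 681, 42), (27, 680, 39), (30, 680, 32), (33, 682, 12), (36, 682, 5), (39, 680, 7), (42, 678, 6), (45, 676, 6), (48, 675, 8), (51, 673, 7), (54, 671, 6), (57, 670, 7)]
```

View pics/w6.png

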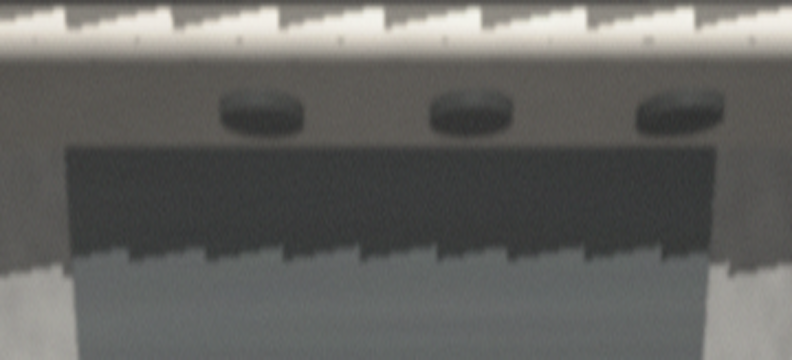

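The crop shows the foot's front edge (row ~148) meeting the platform face along its full width, columns 65–715. Depth agrees: the foot is flat at z≈6 mm and meets the face at 682 mm in every column. I'll retreat, check and hand in.

```bash
python3 -m crank '[[-0.03,0,0,0],[-0.06,0,0,0],[-0.08,0,-0.03,0],[-0.08,0,-0.07,0],[-0.08,0,-0.11,0],[-0.08,0,-0.11,0]]'
python3 - <<'E'
from f3 import *
go();w=capture("top")
for t in("sample_bottle","beaker","vial"):
    q=cut_out(t,w)[:1]
    for k in q:print(t,np.median(cloud(w)[k["mask"]],0))
print(manip.get_state()["contact_force"],ticket.hand_in())
E
```

```text
t: 17.52
position: [0.4844, 0.0537, 0.3553]
tcp_rot: [[0.995, -0.099, 0.005], [-0.099, -0.995, -0.0], [0.005, -0.0, -1.0]]
contact_force: [-0.6, -0.8, -1.5]
gripper_width: 1.0
grasp_force: 0.0
panel inner 1408 0.5853457025678125 0.09815353994967203 0.0009527274051765631 y [-0.0422  0.1346]
platform face pts 0
scene foot_right 0.85 [252. 257.] [ 0.6783 -0.0586  0.    ]
scene tester 0.74 [278. 268.] [0.6814 0.0157 0.    ]
top foot_left 0.68 [285. 127.] [0.7011 0.1271 0.    ]
top foot_right 0.85 [359. 141.] [ 0.6692 -0.0541  0.    ]
top tester 0.72 [330. 139.] [0.6724 0.0167 0.    ]
sample_bottle [0.6139 0.2502 0.1278]
beaker [ 0.526  -0.2203  0.0364]
vial [ 0.625  -0.1553  0.0507]
the job is handed in; nothing more can be done
[ 0.1007  0.0761 -0.272 ] None
```

The splash guard stands on its foot again with the foot's front edge flush along the cup platform; the bottle, beaker and vial have not moved, and the job was handed in at about 18 s (no verdict returned).

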